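# Fit the long crank arm to the shaker drive

### The arm

A 7-joint arm with a two-finger parallel gripper is mounted at the origin on a cart in front of the work surface, level with it; the furniture and walls round the work are solid. World frame = base frame: x ahead of the robot, y to its left, z up, the work surface at z = 0. Lengths are in m, angles in rad, forces in N, time in s.
With the tool pointing down it reaches from about 0.425 to 0.925 m from the base axis. Payload 6.8 kg.
Tool frame: the origin (TCP) lies between the finger pads; the fingertips stand 14 mm ahead of it and the grasp point (between the pads) lies 5 mm behind it; z points along the fingers, y is the line along which they close (so a half turn about z gives the same grasp; the last joint's range is limited). The gripper opens to 85 mm and grips with 20 to 120 N. Pads are 22 mm wide; open, the fingers measure 114 mm over their backs; the gripper's body (76 mm by 85 mm) begins 54 mm behind the grasp point. The pads swing forward as they close: fully open they stand 13 mm farther back than shut.
Start: joints at [-1.412, 0.477, 0.022, 1.555, -0.011, 1.109, -0.083], TCP at [0.178, 0.651, 0.245] pointing down, gripper open.
Joint ranges: [-2.96, 2.96], [-0.34, 2.1], [-1.41, 1.46], [0.24, 2.44], [-1.37, 4.51], [0.17, 1.92], [-2.96, 2.96]. Speed limits (rad/s): [2.39, 2.39, 3.14, 3.14, 3.14, 3.14, 3.14].

### API

Orientations are given as a rotation vector (axis times angle).
In Python, from bench import r, eyes, ticket gives the robot as it stands. The module is installed in compiled form; this text tells all that it offers.
- The arm moves only by the tool arm_command, never from a script. Its argument "plan" is text: rows parted by semicolons, each of 4 numbers parted by spaces: the shift along the tool's x, y, z in m, then the turn about the tool's z in degrees. In form: tx ty tz yaw; .... A call has 1 to 20 rows; each row shifts and turns the commanded pose from where the row before left it, along the tool's axes as they then stand; what a row does not reach is not made up. A row lasts 1/8 s, in which the tool goes at most 62.5 mm and 10.7 degrees, less where a joint would pass 70% of its speed; a pose out of reach is approached as far as the arm can. A call is refused whole if a number of a shift passes 0.0625 or a number of a turn 10.7, either way. A call with a gripper value outside its range is refused whole. "hand" is the closure, from -1 (fully open) to 1 (shut), set as the call begins (left out, the last holds). The fingers move at their own pace and stop on an object; "grip_force" is the grip in N (left out, the last holds). Time passes only in rows, so rows that do not move let the fingers close. It gives the time, the measured TCP pose, the force, the opening and the grip force at its end, in the units of the state.
- r.get_obs(): the state, without advancing time (a new reading comes with each control period).
- eyes.grab_frame(name): name is "side" or "top" or "wrist"; returns (picture, depth): 400x640x3 uint8, red, green, blue; 400x640 float32, m along the optical axis (not along the pixel's ray), 0 where there is no reading.
- eyes.calibration(name): a dict with "fov_y" (degrees; the focal length in pixels is half the picture's height over the tangent of half this angle, whatever the lens; pixels are square), "cx", "cy" (the principal point, pixels), "k1" (the pictures are not rectified: a ray, as slopes to the right and down, at radius r is drawn at 1 + k1 r^2 times it, then the intrinsics apply), "origin" and "attitude" of the camera in the world; the wrist camera has in their place "tool_from_camera" (4x4, takes a point from camera to tool coordinates, whose origin is the TCP and whose axes are the flange's). Camera axes: x right, y up, looking along -z (the intrinsics and any distortion apply to the point x, -y, -z); pixel columns grow to the right and rows downward; lengths in m; the calibration is good to about 2 mm. A picture is of the moment at which its call begins: read the wrist's pose just before it. calibration takes no time and is no camera call.
- ticket.hand_in(): hands the job in; it is judged then, once.
The state is a dict: "clock": time; "joints": joint angles; "qvel": joint speeds; "tau": joint torques, N m; "tcp_pos": TCP position; "orientation": TCP orientation; "contact_force": force on the tool from outside, world axes, zero at the start; "moment": the same for the moment, N m; "grip_width": finger opening in m; "gripper_force": force on a finger pad.
Only numpy, scipy, OpenCV 4.12 (cv2) and the standard library are available. Lean on these libraries where they do the work, as an engineer would, in place of code of your own. Each camera call takes 0.05 s, during which the arm holds its last target. There are 200 camera calls.

### The job

Fit the long crank arm onto the upright D-shaped shaft of the little shaker drive: turn it so that the flat in its bore matches the flat of the shaft, push it fully home on the shoulder and let go of it. Leave the short crank arm where it lies.

Things in the scene. Friction and masses are not known exactly. Their poses are not given: they have to be found in the camera images.
- long_crank_center (a point): Long crank arm (all mm), loose, aluminium, lies flat. Hub 50x50, 40 high, D-bore right through it: 37 diameter, flat 8.5 from centre on the +x side. On the +x side a 28 wide, 12 thick arm runs at underside level to an upright pin 80 from the bore axis; 119 long in all. Origin: bore axis, half-way up the hub (20 above underside); x to the pin, z up. Grip the plain hub faces y = +-25 from above.
- short_crank_center (a point): Short crank arm (all mm), a bystander: same hub and D-bore as the long one, but its pin is only 45 from the bore axis and it is 84 long in all. Origin: bore axis, half-way up the hub (20 above the underside); x to the pin, z up.
- drive: Shaker drive (all mm), fixed: low white housing 115 long (x), 90 wide (y), top 35 above the bench, black dial on its -x end. On top a dark round shoulder, 50 diameter, 4 high, and the steel D-shaft standing in it. Origin: on the bench under the shaft's axis, about the middle of the housing; x points away from the dial, z up.
- drive_seat (a point): Foot of the D-shaft (all mm): on its axis, on the shoulder's face (39 above the bench) where the crank rests. Shaft 32 diameter, one flat 6 from the axis, facing +x; 46 tall, top 8 tapered by 4 a side. x is the way the flat faces, z up. A seated crank's x points the same way; play about 2.5 all round, 10 degrees of turn; the shaft then stands 6 out of the hub.
There are look-alikes about, which are no part of the job. Leave any yellow look-alike of the part that bears long_crank_center alone.

How it is judged:
By the outcome, as a careful person would: the job done as asked, in the order asked, and still so for the second after the job is handed in, with the robot touching nothing.
It also fails if it takes over 35 s, if anything falls off the work surface, if the arm or the gripper's body presses on something with over 40 N, if the wrist force passes 120 N, or if a joint passes its speed limit or range.

## Working session

There is one attempt and no reset: what is moved stays moved. The work goes in short steps, Python scripts to look and compute and a tool call to move; the robot and the scene stay as the last step left them, time stands still between calls to the robot, and variables do not carry over. Pictures are saved under pics/ and viewed, at most 10 in all, crops included, and the job is handed in when it is done.

Besides the shell and the picture viewer there is one more tool, called after "Request:" as name(argument=value, ...) on one line, values as JSON. arm_command: Moves the arm, as the interface text tells. Its arguments: {"type":"object","properties":{"plan":{"type":"string"},"hand":{"type":"number"},"grip_force":{"type":"number"}},"required":["plan"]}

```bash
mkdir -p pics
cat > h.py <<'E'
import numpy as np, cv2
from scipy.spatial.transform import Rotation as R
from bench import r, eyes, ticket
def att(a):
    a=np.array(a,float)
    if a.shape==(3,3): return a
    return R.from_rotvec(a).as_matrix() if a.size==3 else R.from_quat(a).as_matrix()
def grab(n):
    o=r.get_obs(); p,d=eyes.grab_frame(n); c=eyes.calibration(n)
    f=200/np.tan(np.radians(c['fov_y'])/2)
    if 'origin' in c: T=np.eye(4);T[:3,:3]=att(c['attitude']);T[:3,3]=c['origin']
    else:
        W=np.eye(4);W[:3,:3]=att(o['orientation']);W[:3,3]=o['tcp_pos'];T=W@np.array(c['tool_from_camera'])
    K=np.array([[f,0,c['cx']],[0,f,c['cy']],[0,0,1]])
    return p,d,K,c['k1'],T
def cloud(d,K,k1,T):
    v,u=np.mgrid[:400,:640]; x=(u-K[0,2])/K[0,0]; y=(v-K[1,2])/K[1,1]
    a,b=x.copy(),y.copy()
    for _ in range(15):
        s=1+k1*(a*a+b*b); a,b=x/s,y/s
    P=np.stack([a*d,-b*d,-d],-1)@T[:3,:3].T+T[:3,3]
    P[d<=0]=np.nan
    return P
def look(n):
    p,d,K,k1,T=grab(n); return p,cloud(d,K,k1,T)
E
python3 - <<'E'
from h import *
for n in ['top','side','wrist']:
    print(n,eyes.calibration(n))
    p,P=look(n); np.savez(n+'.npz',p=p,P=P); cv2.imwrite(f'pics/{n}1.png',p[...,::-1])
print(r.get_obs())
E
```

```text
top {'fov_y': 42.424372600336724, 'cx': 310.8253064459741, 'cy': 192.1035279229276, 'k1': -0.13556538103746973, 'origin': array([ 0.46768405, -0.09943943,  0.8955436 ]), 'attitude': array([ 0.03474655, -0.09572244, -1.55371385])}
side {'fov_y': 47.24251051499033, 'cx': 315.9245819607243, 'cy': 202.9505091192667, 'k1': -0.017188799104459362, 'origin': array([0.47877759, 0.59946779, 0.47485137]), 'attitude': array([ 0.05189865, -1.51805123, -2.66604156])}
wrist {'fov_y': 59.24433151156663, 'cx': 316.5471669039826, 'cy': 200.54474284011408, 'k1': -0.05528840700679709, 'tool_from_camera': array([[-2.35978707e-04,  9.57198999e-01,  2.89430510e-01,
         7.45028638e-02],
       [ 9.99999969e-01,  2.49568619e-04, -1.00477746e-05,
        -9.80146369e-04],
       [-8.18504924e-05,  2.89430499e-01, -9.57199028e-01,
        -1.30099627e-01],
       [ 0.00000000e+00,  0.00000000e+00,  0.00000000e+00,
         1.00000000e+00]])}
{'clock': 0.15, 'joints': array([-1.41211899,  0.47760513,  0.02234093,  1.55619133, -0.01150477,
        1.1092983 , -0.08309216]), 'qvel': array([-0.00048354, -0.00380655, -0.00041051, -0.00324699,  0.00148817,
        0.00012105,  0.00096476]), 'tau': array([ 2.49879464e-03, -5.96921754e+01,  1.61011375e+00, -2.81490040e+01,
        1.27072682e-02,  6.58943231e-03, -2.15805647e-05]), 'tcp_pos': array([0.17783328, 0.6507146 , 0.24456629]), 'orientation': array([-4.17753557e-01, -3.11359704e+00,  2.15332489e-03]), 'contact_force': array([ 0.01590418, -0.40755589, -0.20066576]), 'moment': array([ 0.00677962, -0.02106908, -0.05810003]), 'gripper_force': 0.0, 'grip_width': 0.08519819692616329}
```

View pics/top1.png

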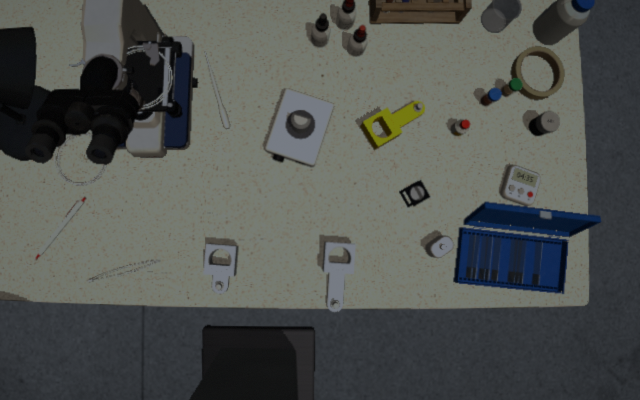

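View pics/side1.png

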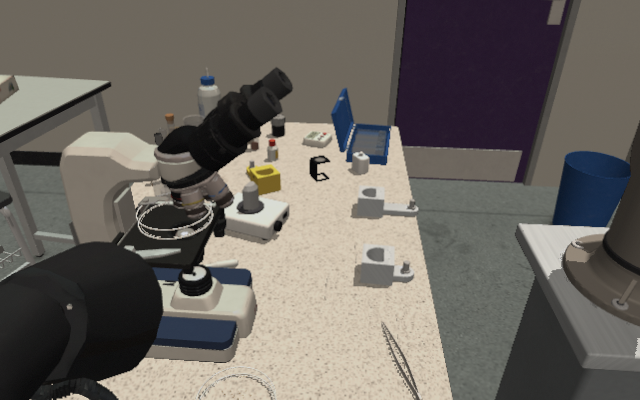

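The top view shows these candidates: long crank (silver, hub (339,256), pin (334,303)), short crank (silver, hub (220,257), shorter arm) and the yellow look-alike (385,125). The drive is at (300,122) with its dial at (277,157). I choose the silver crank at (339,256) because it has the longer arm. Next I measure it and check it in one close crop.

Run:
```python
from h import *
z=np.load('top.npz');p,P=z['p'],z['P']
def reg(u0,u1,v0,v1,z0,z1):
    m=np.zeros((400,640),bool);m[v0:v1,u0:u1]=1
    return m&(P[...,2]>z0)&(P[...,2]<z1)
def rect(m,n):
    Q=P[m][:,:2]; c,s,a=cv2.minAreaRect((Q*1000).astype(np.float32)); print(n,np.round(c,1),np.round(s,1),round(a,1),'z',np.round(np.median(P[m][:,2]),4),m.sum())
for n,b in dict(long=(315,365,235,320),short=(195,245,235,300)).items():
    rect(reg(*b,.032,.05),n+' hub'); rect(reg(*b,.006,.05),n+' all')
    m=reg(*b,.006,.022); print(n,'low mean',P[m].mean(0).round(4)); m=reg(*b,.032,.05); print('hubmean',P[m].mean(0).round(4))
rect(reg(255,340,80,172,.028,.037),'housing'); rect(reg(255,340,80,172,.05,.1),'shaft'); 
rect(reg(255,340,80,172,.075,.1),'shafttop');rect(reg(255,340,80,172,.037,.045),'shoulder')
Z=P[...,2]; print(np.round(Z[100:142:2,282:322:2]*1000).astype(int))
c=np.hstack([cv2.resize(p[80:170,255:345],(400,400),interpolation=2),cv2.resize(p[230:320,295:385],(400,400),interpolation=2)])
cv2.imwrite('pics/crop.png',c[...,::-1])
```

```text
long hub [ 403.6 -179.2] [ 50.3 106.6] 87.0 z 0.0399 621
long all [ 396.8 -178.9] [ 50.4 120.1] 87.0 z 0.0276 1315
long low mean [ 0.378  -0.1773  0.0121]
hubmean [ 0.4285 -0.1808  0.0398]
short hub [414.1  17.7] [51.  72.9] 85.8 z 0.0398 662
short all [408.5  18.1] [51.1 84.3] 86.0 z 0.0384 1051
short low mean [0.393  0.0175 0.0127]
hubmean [0.423  0.0169 0.0397]
housing [ 648.3 -109.6] [ 90.2 125.3] 72.5 z 0.0347 2691
shaft [ 650.2 -110.3] [32. 23.] 72.4 z 0.0816 283
shafttop [ 650.4 -110.4] [31.6 21.5] 73.8 z 0.0832 224
shoulder [ 652.4 -111. ] [ 85.9 107.8] 72.7 z 0.0383 557
[[                  35                   33                   35
                    36                   37                   37
                    37                   36                   36
                    38                   35                   35
                    35                   32                   34
                    37                   37                   34
                    34                   33]
 [                  37                   34                   33
              
[... 7982 characters left out ...]
     37                   36
                    33                   34                   36
                    36                   34                   32
  -9223372036854775808                   33]
 [                  33                   35                   38
                    36                   35                   35
                    36                   33                   36
                    32                   32                   34
                    36                   36                   37
                    35                   37                   35
                    34                   37]]<stdin>:13: RuntimeWarning: invalid value encountered in cast
```

View pics/crop.png

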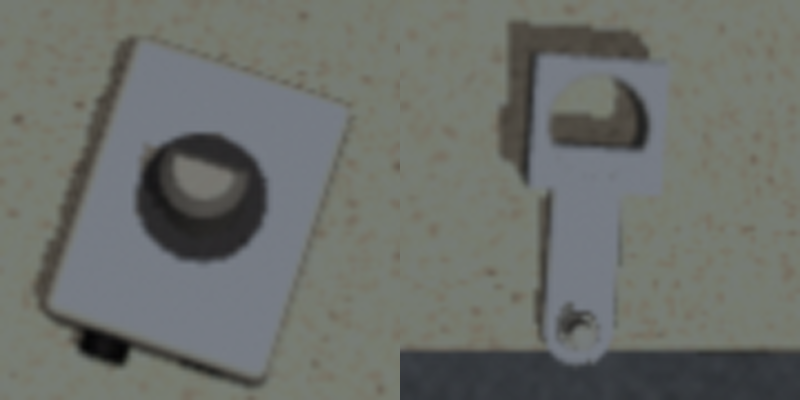

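The left crop shows the D-shaft with its flat facing up and right, away from the dial at lower left. The right crop shows the silver long crank with its pin towards the robot, at (575,325) in the crop. Next I need obstacle heights for the sweep.

Run:
```python
from h import *
A=np.concatenate([np.load(n+'.npz')['P'].reshape(-1,3) for n in ['top','side']]);A=A[~np.isnan(A[:,0])]
print('max height cm, rows x .0... cols y')
ys=np.arange(-.4,.75,.05);print('     ',*(f'{y:5.2f}' for y in ys))
for x in np.arange(.1,.95,.05):
    o=[]
    for y in ys:
        s=A[(A[:,0]>=x)&(A[:,0]<x+.05)&(A[:,1]>=y)&(A[:,1]<y+.05)]
        o.append(f'{np.percentile(s[:,2],99)*100:5.0f}' if len(s)>5 else '    .')
    print(f'{x:.2f}',*o)
```

```text
max height cm, rows x .0... cols y
      -0.40 -0.35 -0.30 -0.25 -0.20 -0.15 -0.10 -0.05 -0.00  0.05  0.10  0.15  0.20  0.25  0.30  0.35  0.40  0.45  0.50  0.55  0.60  0.65  0.70
0.10   -84   -84   -84   -84     0     0     0     1     1     1     0     0   -84   -84   -84   -84   -84   -84   -84   -84   -84   -84   -84
0.15   -84   -84   -84   -84    -0    -0    -0    -0    -0    -0    -0    -0   -84   -84   -84   -84   -84   -84   -84   -84   -84   -84   -84
0.20   -84   -84   -84   -84   -84   -84   -84   -84   -84   -84   -84   -84   -84   -84   -84   -84   -84   -84   -84   -84   -84   -84   -84
0.25     .     .     .     .     .     .     .     .     .     .     .     .     .     .     .     .     .     .     .     .     .     .     .
0.30     0     0     0     0     3     0     0     0     0     0     0     0     0     0     0     0     0     .     .     .     .     .     .
0.35     2     0     0     0     3     0     0     0     3     0     0     1     1     0     0     0     0     .     .     .     .     .     .
0.40     4     4     0     4     4     0     0     4     4     
[... 809 characters left out ...]
 2     0     0     0     4     4     0     1    18    28    28    17    24    26    27     .     .     .     .     .     .     .
0.75     0     0     0     7     4     0     0     0     1     9    28    28     0    21    21     0     .     .     .     .     .     .     .
0.80     0     0     0    10     8    10     0     0     0     3    17    19     .     0     0     0     0     0     .     .     .     .     .
0.85    10    12    11     7    10     0     0     0     0     0     0     0     .     0     0     0     0     0     .     .     .     .     .
0.90     5     1     0     0     0     .     .     .     .     .     .     .     .     .     .     .     .     0     .     .     .     .     .
```

Request:
arm_command(plan="0 -0.043 -0.031 0;0 -0.043 -0.031 0;0 -0.043 -0.031 0;0 -0.043 -0.031 0;0 -0.043 -0.031 0", hand=-1)

```text
clock: 0.78
tcp_pos: [0.1209, 0.4421, 0.4011]
orientation: [-0.418, -3.114, 0.0]
contact_force: [-0.1, 0.6, 0.9]
grip_width: 0.0856
gripper_force: 0.0
```

Request:
arm_command(plan="-0.0612 -0.0045 0 7.7;-0.0612 -0.0045 0 7.7;-0.0612 -0.0045 0 7.7;-0.0612 -0.0045 0 7.7;-0.0612 -0.0045 0 7.7;-0.0612 -0.0045 0 7.7")

```text
clock: 1.52
tcp_pos: [0.402, 0.2176, 0.4002]
orientation: [1.612, 2.696, 0.0]
contact_force: [0.4, 0.4, 0.7]
grip_width: 0.0853
gripper_force: 0.0
```

Request:
arm_command(plan="-0.0582 -0.0035 0 7.3;-0.0582 -0.0035 0 7.3;-0.0582 -0.0035 0 7.3;-0.0582 -0.0035 0 7.3;-0.0582 -0.0035 0 7.3;-0.0582 -0.0035 0 7.3;-0.0582 -0.0035 0 7.3;0 0 0.03 10;0 0 0.03 10;0 0 0.03 10;0 0 0.03 10;0 0 0.03 10;0 0 0.03 10;0 0 0.02 10;0 0 0 0")

```text
clock: 3.4
tcp_pos: [0.4216, -0.1748, 0.1992]
orientation: [3.14, -0.069, -0.006]
contact_force: [1.0, -1.3, -0.6]
grip_width: 0.0853
gripper_force: 0.0
```

```bash
cat >> h.py <<'E'
def tool():
    o=r.get_obs();M=att(o['orientation']);return np.array(o['tcp_pos']),M,np.degrees(np.arctan2(M[1,0],M[0,0])),o
E
python3 - <<'E'
from h import *
t,M,psi,o=tool(); print(t.round(4),psi.round(2),np.degrees(o['joints']).round(0))
p,P=look('wrist'); cv2.imwrite('pics/w2.png',p[...,::-1])
def box(z0,z1,x0,x1,y0,y1): 
    return (P[...,2]>z0)&(P[...,2]<z1)&(P[...,0]>x0)&(P[...,0]<x1)&(P[...,1]>y0)&(P[...,1]<y1)
for z0,n in ((.032,'hub+pin'),(.006,'all')):
    Q=P[box(z0,.05,.29,.50,-.26,-.11)][:,:2]*1000; print(n,len(Q),cv2.minAreaRect(Q.astype(np.float32)))
Q=P[box(.036,.045,.39,.50,-.26,-.11)][:,:2]*1000; print('hub',cv2.minAreaRect(Q.astype(np.float32)), np.percentile(Q,[1,99],axis=0))
E
```

```text
[ 0.4216 -0.1748  0.1992] -2.52 [-30.  14.  53. 123. -14.  50. -62.]
hub+pin 2566 ((400.087158203125, -179.40914916992188), (49.9122200012207, 108.7527847290039), 86.50027465820312)
all 4643 ((395.5615539550781, -179.13235473632812), (49.9122200012207, 117.93842315673828), 86.50027465820312)
hub ((429.0623474121094, -181.1610107421875), (50.00519561767578, 50.549320220947266), 86.67631530761719) [[ 404.19986218 -205.99766657]
 [ 454.73158364 -155.94306643]]
```

View pics/w2.png

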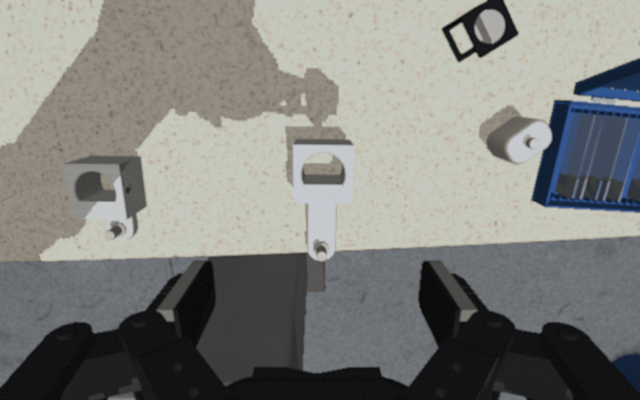

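The wrist picture shows the silver long crank under the tool, hub at (322,170) and pin at (321,248). The short crank is at (100,190). Descending to grip.

Request:
arm_command(plan="0.0088 0.0057 0.03 0.9;0 0 0.04 0;0 0 0.04 0;0 0 0.035 0;0 0 0.02 0;0 0 0.01 0;0 0 0 0")

```text
clock: 4.32
tcp_pos: [0.4319, -0.1812, 0.0258]
orientation: [-3.14, 0.093, -0.001]
contact_force: [0.7, 0.4, 0.1]
grip_width: 0.0855
gripper_force: 0.0
```

Request:
arm_command(plan="0 0 0 0;0 0 0 0;0 0 0 0;0 0 0 0;0 0 0 0;0 0 0 0", hand=1, grip_force=60)

```text
clock: 5.08
tcp_pos: [0.432, -0.1812, 0.0262]
orientation: [-3.14, 0.095, -0.003]
contact_force: [-2.4, 1.0, 7.4]
grip_width: 0.049
gripper_force: 61.2
```

Request:
arm_command(plan="0 0 -0.02 0;0 0 -0.04 0;0 0 -0.04 0;0 0 -0.035 0;0 0 0 -10.4;0 0 0 -10.4;0 0 0 -10.4;0 0 0 -10.4;0 0 0 -10.4;0 0 0 -10.4;0 0 0 -10.4;0 0 0 -10.4;0 0 0 -10.4;0 0 0 -10.4;0 0 0 -10.4;0 0 0 -10.4;0 0 0 -10.4;0 0 0 -10.4;0 0 0 -10.4;0 0 0 -10")

```text
clock: 7.58
tcp_pos: [0.4309, -0.1812, 0.1604]
orientation: [-0.468, -3.106, 0.0]
contact_force: [-0.0, -0.0, -2.2]
grip_width: 0.0492
gripper_force: 63.2
```

Run:
```python
from h import *
t,M,psi,o=tool(); print(t.round(4),psi.round(2),np.degrees(o['joints']).round(0),o['grip_width'])
D=np.array([.655,-.1118,t[2]]); print('shift tool',((D-t)@M).round(4))
```

```text
[ 0.4309 -0.1812  0.1604] 162.85 [  4.  14.  13. 122.  -5.  44.  93.] 0.04920495236563849
shift tool [-1.937e-01  1.324e-01 -1.000e-04]
```

Request:
arm_command(plan="-0.03 0.02 0 0;-0.03 0.0225 0 0;-0.03 0.02 0 0;-0.02 0.05 0 0;0 0 0 0;0 0 0 0")

```text
clock: 8.32
tcp_pos: [0.5693, -0.107, 0.16]
orientation: [-0.476, -3.104, 0.001]
contact_force: [-1.3, -0.0, -2.4]
grip_width: 0.0494
gripper_force: 63.1
```

Run:
```python
from h import *
t,M,psi,o=tool(); print(t.round(4),psi.round(2),o['grip_width'])
for n in ('wrist','top'):
    p,P=look(n); np.savez(n+'3.npz',p=p,P=P); cv2.imwrite(f'pics/{n}3.png',p[...,::-1])
    L=(P-t)@M  # tool coords
    for z0,z1,nm in ((.05,.5,'sh'),(.07,.5,'shhi')):
        m=(P[...,2]>.05)&(P[...,2]<.095)&(abs(P[...,0]-.655)<.04)&(abs(P[...,1]+.112)<.04)&(P[...,2]>z0)
        if m.sum()>20: print(n,nm,m.sum(),cv2.minAreaRect((P[m][:,:2]*1000).astype(np.float32)))
    m=(P[...,2]<.037)&(P[...,2]>.031)&(abs(P[...,0]-.655)<.09)&(abs(P[...,1]+.112)<.09)
    print(n,'housing',cv2.minAreaRect((P[m][:,:2]*1000).astype(np.float32)))
    m=(P[...,2]>.105)&(P[...,2]<.182)&(L[...,0]<-.027)&(L[...,0]>-.13)&(abs(L[...,1])<.05)
    print(n,'crank',m.sum(),cv2.minAreaRect((L[m][:,:2]*1000).astype(np.float32)) if m.sum()>20 else 0, np.percentile(L[m],[2,98],axis=0).round(4) if m.sum()>20 else 0)
```

```text
[ 0.5693 -0.107   0.16  ] 162.55 0.049412395019594206
wrist housing ((646.180908203125, -84.18291473388672), (112.5567855834961, 89.14651489257812), 30.844226837158203)
wrist crank 696 ((-41.764991760253906, 3.1504573822021484), (39.89415740966797, 28.287151336669922), 17.712614059448242) [[-0.0591 -0.0143  0.0118]
 [-0.0504  0.0123  0.0141]]
top housing ((0.0, 0.0), (0.0, 0.0), 0.0)
top crank 0 0 0
```

View pics/wrist3.png

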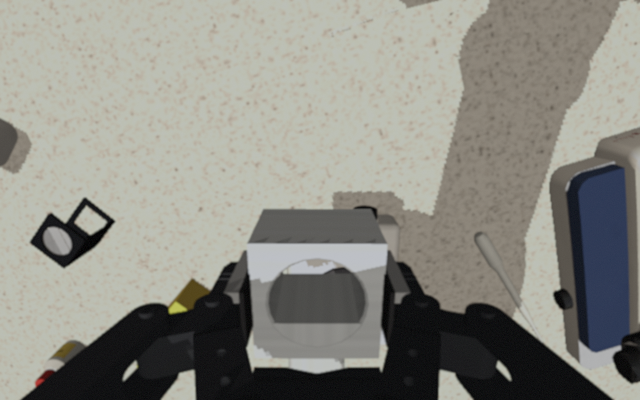

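View pics/top3.png

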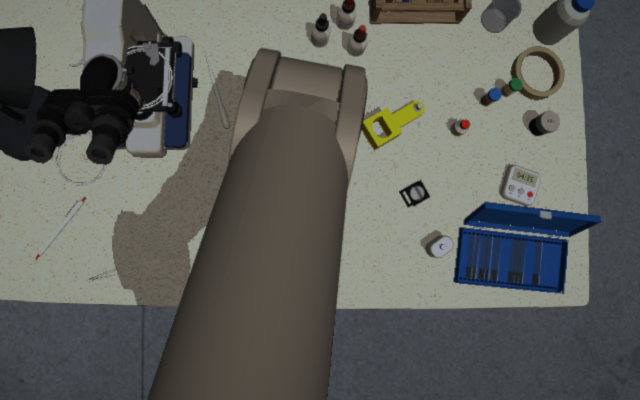

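The wrist view shows the gripped hub at (317,300) with its bore facing the camera; the dial is visible at (370,212). The arm hides the drive in the top view. Now I measure the hub in the tool frame from the saved cloud.

Run:
```python
from h import *
t,M,psi,o=tool(); print(t.round(4),psi.round(2),M.round(3).tolist())
P=np.load('wrist3.npz')['P'];L=(P-t)@M*1000
v,u=np.mgrid[:400,:640]
print('z at hub px',[L[y,x].round(1).tolist() for y,x in ((252,262),(252,370),(350,262),(350,372),(225,320))])
m=(abs(L[...,2]+14)<4)&(abs(L[...,0])<32)&(abs(L[...,1])<24.5)
Q=L[m];print(m.sum(),np.median(Q[:,2]),np.percentile(Q,[1,99],axis=0).round(1))
A=np.c_[Q[:,:2],np.ones(len(Q))];print('plane',np.linalg.lstsq(A,Q[:,2],rcond=None)[0].round(4))
# end face line (front face, tool +x side)
f=(u>270)&(u<365)&(v>215)&(v<236);Q=L[f];Q=Q[(abs(Q[:,1])<24)]
A=np.c_[Q[:,1:],np.ones(len(Q))];print('face x= a y+b z+c',np.linalg.lstsq(A,Q[:,0],rcond=None)[0].round(3))
```

```text
[ 0.569  -0.1081  0.1603] 162.42 [[-0.953, 0.302, -0.001], [0.302, 0.953, -0.001], [0.001, -0.001, -1.0]]
z at hub px [[20.6, -19.4, -15.3], [20.5, 19.2, -14.9], [-22.6, -21.6, -14.5], [-21.8, 22.1, -15.5], [24.0, 1.5, 3.0]]
11154 -14.798434702511251 [[-25.7 -24.2 -16.2]
 [ 24.1  24.2 -10.4]]
plane [ 5.10000e-03  2.00000e-04 -1.45686e+01]
face x= a y+b z+c [-0.0000e+00 -2.0000e-03  2.3828e+01]
```

Run:
```python
from h import *
t,M,psi,o=tool(); D=np.array([.6539,-.1114,.125]); print('shift tool',((D-t)@M).round(4))
```

```text
shift tool [-0.082   0.0225  0.0352]
```

Request:
arm_command(plan="-0.03 0.0075 0 0;-0.03 0.0075 0 0;-0.022 0.0075 0.005 0;0 0 0.015 0;0 0 0.015 0;0 0 0 0;0 0 0 0")

```text
clock: 9.3
tcp_pos: [0.6545, -0.1104, 0.1255]
orientation: [-0.478, -3.105, 0.0]
contact_force: [0.5, -0.3, -1.4]
grip_width: 0.0489
gripper_force: 63.1
```

Run:
```python
from h import *
t,M,psi,o=tool(); print(t.round(4),psi.round(2))
p,P=look('wrist'); np.savez('wrist4.npz',p=p,P=P); cv2.imwrite('pics/wrist4.png',p[180:400,200:440][:,:,::-1].repeat(2,0).repeat(2,1))
D=np.array([.6539,-.1114,t[2]]); print('rem',((D-t)@M).round(4))
L=(P-t)@M*1000
m=(P[...,2]>.076)&(P[...,2]<.09)&(abs(L[...,0])<30)&(abs(L[...,1])<30)
Q=L[m]; print('shaft',len(Q)); print(np.percentile(Q,[1,50,99],axis=0).round(1)); print(cv2.minAreaRect(Q[:,:2].astype(np.float32)))
m=(P[...,2]>.036)&(P[...,2]<.042)&(abs(L[...,0])<60)&(abs(L[...,1])<60);print('shoulder',m.sum(),np.percentile(L[m],[1,99],axis=0).round(1) if m.sum() else 0)
```

```text
[ 0.6545 -0.1104  0.1255] 162.49
rem [ 0.0003 -0.0012  0.    ]
shaft 14
[[16.1 -5.5 47.1]
 [16.4 -2.6 48.5]
 [16.7  0.2 49.3]]
((16.40700912475586, -2.631495475769043), (0.6744100451469421, 5.884978771209717), 1.2845702171325684)
shoulder 9066 [[-43.4 -43.6  84.1]
 [ 57.2  38.3  89.4]]
```

View pics/wrist4.png

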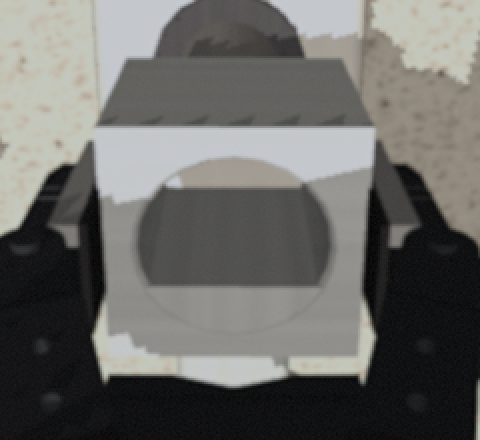

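The crop shows the hub at (235,240), with the back of the shaft and its shoulder visible behind it at (235,30). I fit the shaft's cylinder (radius 16) from those points.

Run:
```python
from h import *
from scipy.optimize import least_squares
t,M,psi,o=tool();P=np.load('wrist4.npz')['P'];L=(P-t)@M*1000
m=(P[...,2]>.046)&(P[...,2]<.074)&(abs(L[...,0]-12)<13)&(abs(L[...,1])<24)
Q=L[m][:,:2];print(len(Q),np.percentile(Q,[1,99],axis=0).round(1))
s=least_squares(lambda c:np.hypot(*(Q-c).T)-16,[0,0],loss='soft_l1');print('shaft axis in tool',s.x.round(2),np.median(abs(s.fun)))
# shoulder: dark pixels at 39
p=np.load('wrist4.npz')['p'];g=p.mean(-1)
m=(P[...,2]>.034)&(P[...,2]<.044)&(abs(L[...,0])<45)&(abs(L[...,1])<32)&(L[...,0]>12)&(g<110)
Q=L[m][:,:2];h=np.hypot(*(Q-s.x).T);print('shoulder',len(Q),np.percentile(Q,[1,99],axis=0).round(1))
# housing edges in y
m=(P[...,2]>.030)&(P[...,2]<.037)&(L[...,0]>0)&(L[...,0]<50);print('housing y',np.percentile(L[m][:,1],[0.5,99.5]))
```

```text
526 [[  9.1 -15.9]
 [ 17.   10.4]]
shaft axis in tool [ 0.78 -2.8 ] 0.10919031104291044
shoulder 909 [[ 12.2 -22.5]
 [ 25.2  16.9]]
housing y [-209.9255295   195.93246485]
```

Request:
arm_command(plan="0.0017 -0.0025 0 0;0 0 0.012 0;0 0 0.006 0;0 0 0.006 0;0 0 0.004 0;0 0 0 0")

```text
clock: 10.1
tcp_pos: [0.6525, -0.1119, 0.0969]
orientation: [-0.477, -3.104, 0.0]
contact_force: [0.1, -0.3, -1.6]
grip_width: 0.0489
gripper_force: 63.1
```

Request:
arm_command(plan="0 0 0.006 0;0 0 0.006 0;0 0 0.006 0;0 0 0.006 0;0 0 0.004 0;0 0 0 0")

```text
clock: 10.85
tcp_pos: [0.6524, -0.1119, 0.0688]
orientation: [-0.477, -3.104, 0.0]
contact_force: [-0.3, 0.1, -2.2]
grip_width: 0.0492
gripper_force: 63.1
```

Still free, with about 4.5 mm to go.

Request:
arm_command(plan="0 0 0.002 0;0 0 0.0015 0;0 0 0.001 0;0 0 0.001 0;0 0 0 0")

```text
clock: 11.48
tcp_pos: [0.6527, -0.1119, 0.0653]
orientation: [0.478, 3.105, 0.001]
contact_force: [-4.7, 2.3, 9.2]
grip_width: 0.0487
gripper_force: 64.7
```

TCP z minus the height at pick-up is 39.1 mm, so the crank is on the shoulder. Releasing.

Request:
arm_command(plan="0 0 0 0;0 0 0 0;0 0 0 0;0 0 0 0;0 0 0 0;0 0 0 0", hand=-1)

```text
clock: 12.22
tcp_pos: [0.6526, -0.112, 0.0637]
orientation: [-0.478, -3.105, 0.0]
contact_force: [0.0, -0.1, 0.7]
grip_width: 0.0852
gripper_force: 0.0
```

Request:
arm_command(plan="0 0 -0.01 0;0 0 -0.02 0;0 0 -0.03 0;0 0 -0.04 0;0 0 -0.04 0;0.05 0 0 0;0.05 0 0 0;0.03 0 0 0;0 0 0 0;0 0 0 0")

```text
clock: 13.48
tcp_pos: [0.5299, -0.0731, 0.2052]
orientation: [0.477, 3.102, 0.001]
contact_force: [-0.6, 0.5, 0.3]
grip_width: 0.0851
gripper_force: 0.0
```

Run:
```python
from h import *
t,M,psi,o=tool()
p,P=look('wrist'); cv2.imwrite('pics/wrist5.png',p[...,::-1]); print(t.round(4),psi.round(2),o['contact_force'].round(1),o['grip_width'])
m=(abs(P[...,0]-.69)<.13)&(abs(P[...,1]+.12)<.08)
def rect(a,b,n):
    Q=P[m&(P[...,2]>a)&(P[...,2]<b)]; print(n,len(Q),np.median(Q[:,2]).round(4),cv2.minAreaRect((Q[:,:2]*1000).astype(np.float32)))
rect(.074,.0815,'hub');rect(.045,.1,'all');rect(.083,.09,'shaft top')
```

```text
[ 0.5299 -0.0731  0.2052] 162.5 [-0.6  0.5  0.3] 0.08514657306014978
hub 2385 0.0802 ((653.28857421875, -113.28254699707031), (50.4561653137207, 52.57685089111328), 72.38531494140625)
all 4242 0.0799 ((670.47607421875, -118.73963165283203), (50.4561653137207, 88.64306640625), 72.38531494140625)
shaft top 443 0.0861 ((648.2547607421875, -111.09220123291016), (25.974092483520508, 17.408504486083984), 72.85980224609375)
```

View pics/wrist5.png

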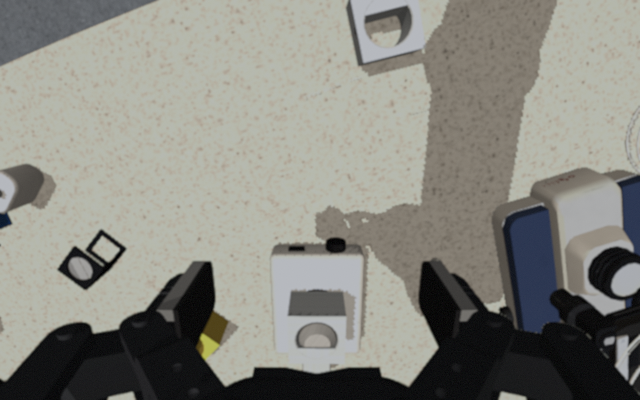

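The picture shows the crank on the shaft at (317,335) with the gripper clear of it. The shaft stands 5.9 mm out of the hub, so the crank is fully home.

```bash
python3 -c "
from bench import ticket; print(ticket.hand_in())"
```

```text
the job is handed in; nothing more can be done
None
```

The long crank is fitted on the D-shaft, home on the shoulder (shaft stands 5.9 mm out of the hub, against 6 nominal) and let go of; the short crank and the yellow look-alike were left alone, and the job was handed in at about 13.5 s on the robot's clock.

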